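Strip a centrifuge rotor and scope its marked cavity

TASK

Two plastic sleeves are still in the centrifuge rotor: take them out and put each away in the free well of the rack that holds the sleeves of its own length. Then take the inspection scope from its stand and lower its steel shaft upright down the cavity ringed in red, never letting the scope touch the rotor, until the lens is about 15 mm above the cavity floor. Finish there still holding the scope, steady and centred in the bore, and leave everything else as it stands.

Things in the scene. Friction and masses are not known exactly. Their poses are not given: they have to be found in the camera images.
- long_c: white plastic sleeve, a round tube open at the top, 20 mm outside diameter, 138 mm long, foot chamfered; origin at the centre of its underside, z along it. One of the two left in the rotor: it stands on the floor of a cavity and sticks out 53 mm. It is in the marked cavity or in the one straight across the rotor. Fits the cavity with 1 mm all round; about 35 g
- short_c: white plastic sleeve, a round tube open at the top, 20 mm outside diameter, 115 mm long, foot chamfered; origin at the centre of its underside, z along it. The other one left in the rotor: it stands on the floor of a cavity and sticks out 30 mm; about 35 g
- long_a: white plastic sleeve, a round tube open at the top, 20 mm outside diameter, 138 mm long, foot chamfered; origin at the centre of its underside, z along it. Stands in the middle well of the rack for long sleeves; stays there
- long_b: white plastic sleeve, a round tube open at the top, 20 mm outside diameter, 138 mm long, foot chamfered; origin at the centre of its underside, z along it. Stands in an end well of the rack for long sleeves; stays there
- short_a: white plastic sleeve, a round tube open at the top, 20 mm outside diameter, 115 mm long, foot chamfered; origin at the centre of its underside, z along it. Stands in the middle well of the rack for short sleeves; stays there
- short_b: white plastic sleeve, a round tube open at the top, 20 mm outside diameter, 115 mm long, foot chamfered; origin at the centre of its underside, z along it. Stands in an end well of the rack for short sleeves; stays there
- rack_long: dark blue one-row rack for the long (138 mm) sleeves, fixed, 50 (x) by 150 (y) by 60 mm high; three round wells of 26 mm, 50 mm deep (floor 10 mm above the bench), on its centre line: those at y = 0 and 45 mm hold one sleeve each, the one at y = -45 mm is free. Origin at the centre of its underside. The two racks look alike and may change places; the sleeves in them tell which is which
- rack_short: dark blue one-row rack for the short (115 mm) sleeves, fixed, 50 (x) by 150 (y) by 60 mm high; three round wells of 26 mm, 50 mm deep (floor 10 mm above the bench), on its centre line: those at y = 0 and 45 mm hold one sleeve each, the one at y = -45 mm is free. Origin at the centre of its underside. The two racks look alike and may change places; the sleeves in them tell which is which
- rack_long_free (a point): centre of the mouth of the free well in the rack for long sleeves, 60 mm above the bench, 50 mm above the well's floor
- rack_short_free (a point): centre of the mouth of the free well in the rack for short sleeves, 60 mm above the bench, 50 mm above the well's floor
- rotor: silver centrifuge rotor, 190 mm diameter, fixed on a low black stand; origin under its centre at bench height, z up. Flat top 118 mm above the bench, with six upright cavities of 22 mm bore, 85 mm deep (floor 33 mm above the bench), 60 degrees apart on a circle of 60 mm radius, the marked one on its own +x axis. Nothing stands above the top but the two sleeves
- marked_mouth (a point): centre of the mouth of the cavity to be inspected, level with the rotor's top. A red ring of 34 mm outside diameter is drawn on the rotor's top round this cavity's mouth
- marked_floor (a point): centre of the floor of that same cavity, 85 mm below its mouth
- scope: rigid inspection scope, upright, about 120 g: steel shaft 8 mm thick, 120 mm long; above it a round black handle 26 mm thick, 80 mm long, with orange band and button. Origin at the lens at the lower end, z up the shaft to the handle. It hangs in its stand by the flat underside of the handle, shaft down; lift it straight up 125 mm to be clear
- scope_tip (a point): the lens at the lower end of the scope's shaft (same point as the scope's origin)
- scope_shaft (a point): point on the axis of the scope's shaft, 70 mm above the lens
- scope_stand: metal stand of the scope, fixed: a base plate and a bridge whose top plate, 44 (x) by 84 (y) mm, has its top 130 mm above the bench and a 13 mm hole in its middle for the shaft; origin at bench height under the hole. When the scope hangs in it the lens is 10 mm above the bench
- adapter_green: green tube adapter, 60 mm diameter, 80 mm high, bystander; origin at the centre of its underside
- adapter_brown: brown tube adapter, 60 mm diameter, 80 mm high, bystander; origin at the centre of its underside
- bucket: black rotor bucket, 82 mm diameter, 100 mm high, bystander; origin at the centre of its underside
- grease_pot: small white pot with blue lid, 55 mm diameter, 30 mm high, bystander on the robot's side of the rotor; origin at the centre of its underside
- hex_key: T-handled hex key lying flat, red handle 80 mm, blade 110 mm, 20 mm high, bystander on the robot's side of the rotor; origin at bench height where blade and handle meet
- wash_bottle: white bottle with blue cap, 64 mm diameter, about 150 mm high, bystander; origin at the centre of its underside
There are look-alikes about, which are no part of the job. Leave any pink or yellow look-alike of the long_c alone. What is shaped like the scope_stand but green is not meant.

How it is judged:
By the outcome, as a careful person would: the job done as asked, in the order asked, and still so for the second after the job is handed in, while the arm keeps its last pose, push and grip.
It also fails if it takes over 72 s, if anything falls off the work surface, if the arm or the gripper's body presses on something with over 40 N, if the wrist force passes 120 N, or if a joint passes its speed limit or range.

ROBOT

A 7-joint arm with a two-finger parallel gripper is mounted at the origin on the work surface. World frame = base frame: x ahead of the robot, y to its left, z up, the work surface at z = 0. Lengths are in m, angles in rad, forces in N, time in s.
With the tool pointing down it reaches from about 0.4 to 0.85 m from the base axis. Payload 10.4 kg.
Tool frame: the origin (TCP) lies at the very end of the fingers, on their centre line; the grasp point (between the pads) lies manip.hold_point_z behind it (manip.hold_point_z is the distance from the TCP to the grasp point, in m); z points along the fingers, y is the direction in which the jaws open and shut (so a half turn about z gives the same grasp; the last joint's range is limited). The gripper opens to 85 mm and grips with 20 to 120 N. Pads are 22 mm wide; open, the fingers measure 114 mm over their backs; the gripper's body (76 mm by 85 mm) begins 54 mm behind the grasp point. The pads swing forward as they close: fully open they stand 13 mm farther back than shut.
Start: joints at [-1.255, 0.332, -0.065, 1.46, 0.022, 1.35, -0.088], TCP at [0.208, 0.589, 0.231] pointing down, gripper open.
Joint ranges: [-2.6, 2.6], [-0.5, 2.12], [-1.47, 1.34], [0.16, 2.42], [-1.27, 4.41], [0.06, 2.06], [-2.6, 2.6]. Speed limits (rad/s): [2.22, 2.22, 2.79, 2.79, 3.14, 3.14, 3.14].

INTERFACE

Orientations are given as a unit quaternion [x, y, z, w].
In Python, from workcell import manip gives the robot as it stands.
- The arm moves only by the tool jog_arm, never from a script. Its arguments are lists of equal length, an entry for each row: "translation": the shift along the world's x, y, z in mm, a list of three; "turn": the turn about the world's z in degrees. In form: {"translation": [[x, y, z], ...], "turn": [turn, ...]}. A call has 1 to 12 rows; each row is the pose to reach, as a shift and turn from the pose measured when the call began; what a row does not reach only later rows make up. A row lasts 1/12 s, in which the tool goes at most 41.7 mm and 7.16 degrees, less where a joint would pass 70% of its speed; a pose out of reach is approached as far as the arm can. A call with a gripper value outside its range is refused whole. "grip" is the finger opening in mm, from 0 to 85.4, set as the call begins (left out, the last holds). The fingers move at their own pace and stop on an object; "grip_force" is the grip in N (left out, the last holds). Time passes only in rows, so rows that repeat a pose let the fingers close. It gives the time, the measured TCP pose, the force and the opening at its end, in the units of the state.
- manip.get_obs(): the state, without advancing time (a new reading comes with each control period).
- manip.camera(name): name is "side" or "top"; returns a dict with "frame" (480x640x3 uint8, red, green, blue), "mtx" (3x3 intrinsics, pixels), "pose" (4x4, takes a point from camera to world coordinates). Camera axes: x right, y down, z forward; pixel columns grow to the right and rows downward; lengths in m; the calibration is good to about 2 mm. A picture is of the moment at which its call begins. There is no depth.
- manip.hand_in(): hands the job in, once; it reports no verdict.
Trained networks look in a picture, given as the dict that the camera call returned (one of the last four; its "shot" number tells which), for a name from the list of things; names that differ only in an ending like _2 or _b are one class to them, and where a whole thing is asked for, a point or a joint stands for the part that bears it (a point fixed in the world has none). Each returns a list of dicts, best first, with "confidence" (0 to 1); they miss things now and then, are a little off and sometimes report something else, mostly with a low value. They report only what shows in the picture. A call takes as long as a camera call. They do not tell look-alikes from the thing itself.
- manip.outline_of(picture, label): "mask" (480x640 bool, what is visible of it) and "extent" ([left, top, right, bottom] in pixels, round what is visible of it).
- manip.pinpoint(picture, label): "at" ([column, row] in pixels: a listed point, or the origin of a listed thing).
The state is a dict: "clock": time; "joint_pos": joint angles; "joint_velocities": joint speeds; "tau": joint torques, N m; "position": TCP position; "ee_rot": TCP orientation; "ft_force": force on the tool from outside, world axes, zero at the start; "torque": the same for the moment, N m; "grip_width": opening from 0.0 (shut) to 1.0 (fully open).
Only numpy, scipy, OpenCV 4.12 (cv2) and the standard library are available. Lean on these libraries where they do the work, as an engineer would, in place of code of your own. Each camera call takes 0.05 s, during which the arm holds its last target. There are 200 camera calls.

## Working session

There is one attempt and no reset: what is moved stays moved. The work goes in short steps, Python scripts to look and compute and a tool call to move; the robot and the scene stay as the last step left them, time stands still between calls to the robot, and variables do not carry over. Pictures are saved under pics/ and viewed, about 8 in all and at most 12, crops included, and the job is handed in when it is done.

Besides the shell and the picture viewer there is one more tool, called as name([rows], argument=value, ...), one row to a line, values as JSON. jog_arm: Moves the arm, as the interface text tells. Its arguments: {"type":"object","properties":{"translation":{"type":"array"},"turn":{"type":"array"},"grip":{"type":"number"},"grip_force":{"type":"number"}},"required":["translation","turn"]}

```bash
mkdir -p pics
cat > h.py <<'E'
import numpy as np, cv2
from workcell import manip
def save(c,n): cv2.imwrite(f'pics/{n}.png',c['frame'][:,:,::-1])
def proj(c,p):
    T=np.linalg.inv(c['pose']); q=T[:3,:3]@np.array(p,float)+T[:3,3]; u=c['mtx']@q; return u[:2]/u[2]
def ray(c,px,z):
    d=c['pose'][:3,:3]@np.linalg.solve(c['mtx'],[px[0],px[1],1.]); o=c['pose'][:3,3]; return o+d*(z-o[2])/d[2]
E
python3 - <<'E'
from h import *
o=manip.get_obs(); print(o, manip.hold_point_z)
t=manip.camera('top'); s=manip.camera('side')
img=np.hstack([t['frame'],s['frame']])
save(t,'t0');save(s,'s0')
for n,c in(('t',t),('s',s)):
    print(n,c['pose'].round(3).tolist(),c['mtx'].round(1).tolist())
Z=dict(long_c=0.033,rack_long=0,rack_long_free=.06,rack_short_free=.06,marked_mouth=.118,rotor=0,scope=.01,scope_stand=0,scope_shaft=.08,short_c=.033,grease_pot=0,bucket=0,wash_bottle=0,adapter_green=0,hex_key=0)
for l,z in Z.items():
  for n,c in(('t',t),('s',s)):
    for d in manip.pinpoint(c,l)[:5]:
        if d['confidence']>.2: print(l,n,np.round(d['at'],1),round(d['confidence'],2),ray(c,d['at'],z).round(3))
E
```

```text
{'clock': 0.0, 'joint_pos': array([-1.25462076,  0.33290224, -0.06472208,  1.4609207 ,  0.02157457,
        1.34988629, -0.08847815]), 'joint_velocities': array([-1.70740890e-03, -2.27426150e-05,  2.01574465e-03,  2.86359366e-04,
       -1.30246852e-04, -2.29021930e-03, -3.74115956e-04]), 'tau': array([ 9.73721967e-05, -6.25450230e+01,  4.95804066e-02, -3.91603124e+01,
        1.64000614e-02,  9.80363286e-03,  3.21760922e-05]), 'position': array([0.20757062, 0.58913877, 0.23050685]), 'ee_rot': array([ 1.68550451e-01,  9.85692771e-01, -7.03530513e-04, -1.04031669e-04]), 'ft_force': array([ 0.04212999,  0.18509527, -0.1139247 ]), 'torque': array([-0.06487112,  0.02045904,  0.02670695]), 'grip_width': 1.000107962711939} 0.0187
t [[0.073, -0.975, 0.208, 0.332], [-0.997, -0.072, 0.012, -0.078], [0.003, -0.209, -0.978, 1.172], [0.0, 0.0, 0.0, 1.0]] [[529.6, 0.0, 314.4], [0.0, 529.6, 243.5], [0.0, 0.0, 1.0]]
s [[-0.929, -0.197, 0.315, 0.145], [-0.371, 0.526, -0.766, 0.978], [-0.015, -0.828, -0.561, 0.905], [0.0, 0.0, 0.0, 1.0]] [[549.4, 0.0, 314.9], [0.0, 549.4, 240.7], [0.0, 0.0, 1.0]]
lon
[... 2012 characters left out ...]
52  0.   ]
grease_pot t [169.3 221.8] 0.57 [0.608 0.27  0.   ]
bucket t [451.5 200.8] 0.94 [ 0.705 -0.371  0.   ]
bucket t [292.8 242.8] 0.55 [ 0.58  -0.015  0.   ]
bucket s [312.1 217.4] 0.64 [ 0.709 -0.374  0.   ]
wash_bottle t [507.8 239. ] 0.6 [ 0.625 -0.501  0.   ]
wash_bottle t [170.3 222.8] 0.44 [0.606 0.268 0.   ]
wash_bottle t [137.7 230.2] 0.36 [0.583 0.339 0.   ]
wash_bottle s [352.8 203.6] 0.56 [ 0.617 -0.499  0.   ]
adapter_green t [243.1 152.4] 0.83 [0.788 0.12  0.   ]
adapter_green t [290.  251.8] 0.62 [ 0.559 -0.01   0.   ]
adapter_green s [207.  312.5] 0.85 [0.785 0.131 0.   ]
hex_key t [237.2 336.4] 0.75 [0.363 0.089 0.   ]
hex_key t [454.2 202.2] 0.4 [ 0.703 -0.377  0.   ]
```

View pics/t0.png

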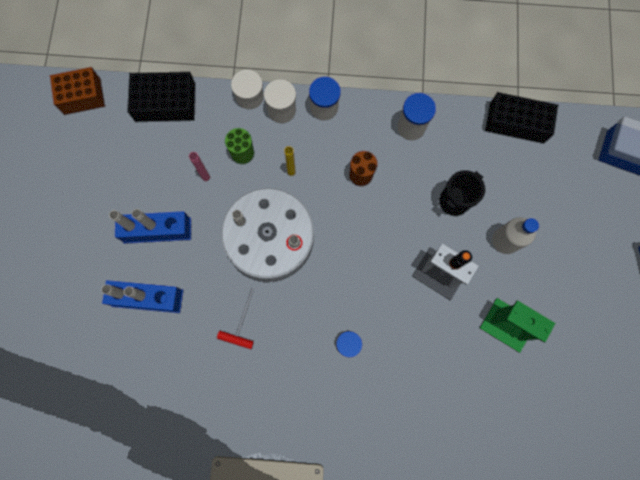

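View pics/s0.png

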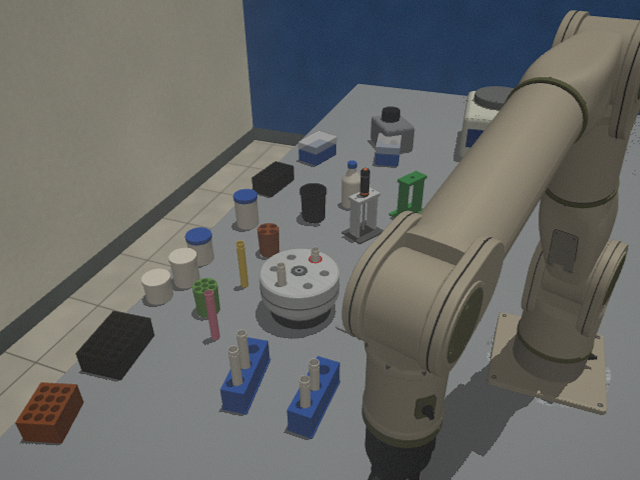

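Top view: the rotor is at (267,232), with its sleeves at (238,216) and, in the red ring, (295,242). The blue racks are at (152,227) (taller sleeves) and (142,296). The scope is in its metal stand at (461,259); the green look-alike stand is at (518,322), and the pink and yellow tubes are at (199,166) and (290,160). I'll enlarge to tell the long and short sleeves apart.

Run:
```python
from h import *
t=cv2.imread('pics/t0.png'); s=cv2.imread('pics/s0.png')
def cr(i,x,y,w,h): return cv2.resize(i[y:y+h,x:x+w],(400,300),interpolation=cv2.INTER_CUBIC)
a=np.vstack([np.hstack([cr(t,208,180,120,90),cr(s,240,230,120,90)]),np.hstack([cr(t,90,200,120,90+30),cr(s,215,325,140,105)])])
cv2.imwrite('pics/c0.png',a)
```

```text
(no output)
```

View pics/c0.png

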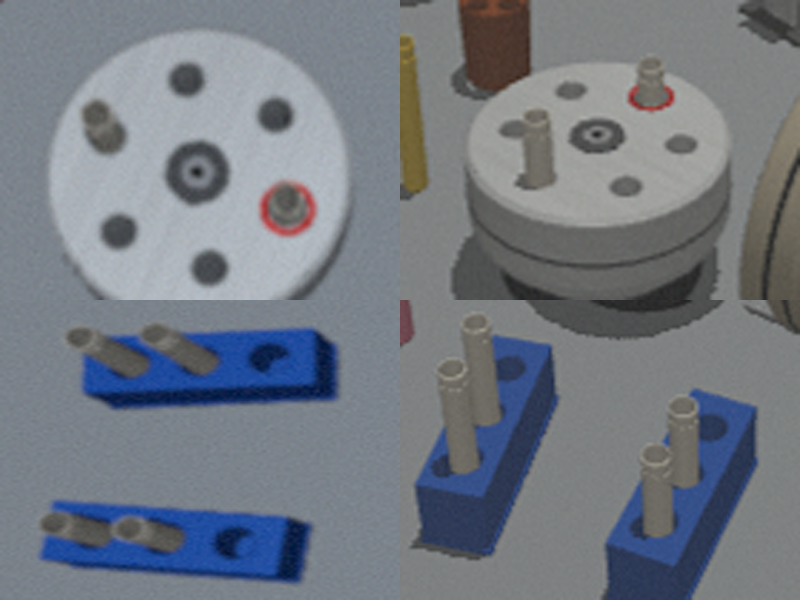

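The crop shows that the sleeve in the red ring, crop (288,205), is the shorter one, so it is short_c. The one across, crop (100,120), sticks out farther, so it is long_c. The far rack (upper left) holds the long sleeves and the near rack the short ones. Now I'll fit the geometry.

```bash
cat >> h.py <<'E'
from scipy.optimize import least_squares
def tri(cs,pxs,z=None):
    f=lambda p:np.concatenate([proj(c,p)-q for c,q in zip(cs,pxs)])
    r=least_squares(f,[.55,0,.1]); return r.x,np.abs(r.fun).max()
E
python3 - <<'E'
from h import *
t=manip.camera('top'); s=manip.camera('side')
P=lambda x,y:np.array([208+.3*x-.35,180+.3*y-.35]); Q=lambda x,y:np.array([240+.3*(x-400)-.35,230+.3*y-.35])
ht=[P(*a) for a in[(186,80),(276,115),(118,231),(209,268)]]; hs=[Q(*a) for a in[(570,90),(682,145),(626,187)]]
def res(p,cams):
    r=[]
    M=[np.array([p[0]+.06*np.cos(p[2]+k*np.pi/3),p[1]+.06*np.sin(p[2]+k*np.pi/3),.118]) for k in range(6)]
    for c,h in cams:
        pr=np.array([proj(c,m) for m in M])
        for q in h: d=pr-q; r.extend(d[np.argmin((d**2).sum(1))])
    return np.array(r)
x0=[.57,.035,np.arctan2(-.057,-.016)]
for nm,cams in(('t',[(t,ht)]),('s',[(s,hs)]),('ts',[(t,ht),(s,hs)])):
    r=least_squares(res,x0,args=(cams,)); p=r.x
    print(nm,p.round(4),np.abs(r.fun).max().round(2))
u=np.array([np.cos(p[2]),np.sin(p[2])])*.06
print('marked',p[:2]+u,'opp',p[:2]-u)
# sleeve tops
print('long top',tri([t,s],[P(98,110),Q(537,117)]),'short top',tri([t,s],[P(288,193),Q(651,64)]))
T=lambda x,y:np.array([90+.3*x-.35,200+.4*(y-300)-.35]);S=lambda x,y:np.array([215+.35*(x-400)-.35,325+.35*(y-300)-.35])
for n,a,b in(('farfree',(270,357),(511,369)),('nearfree',(236,543),(712,429))):
    print(n,tri([t,s],[T(*a),S(*b)]),ray(t,T(*a),.06),ray(s,S(*b),.06))
for n,a,b in(('far mid',(155,334),(476,324)),('far end',(83,337),(452,371)),('near mid',(131,529),(683,407)),('near end',(57,525),(656,456))):
    print(n,tri([t,s],[T(*a),S(*b)]))
for l in('scope','scope_stand'):
  for n,c in(('t',t),('s',s)):
    d=manip.outline_of(c,l)
    for e in d[:2]: print(l,n,e['extent'],round(e['confidence'],2))
E
```

```text
t [ 0.5745  0.0338 -1.8876] 0.16
s [ 0.575   0.0357 -1.8798] 0.3
ts [ 0.5748  0.0342 -1.8867] 0.67
marked [ 0.55617893 -0.02283648] opp [0.59345856 0.09122591]
long top (array([0.59551209, 0.09004736, 0.16860932]), np.float64(0.46313078414800657)) short top (array([ 0.55884843, -0.02428476,  0.14629872]), np.float64(0.4792624057737953))
farfree (array([0.59201072, 0.24995816, 0.05718419]), np.float64(0.5106863387531746)) [0.59247179 0.24946442 0.06      ] [0.58934878 0.25240267 0.06      ]
nearfree (array([0.43035566, 0.25079603, 0.05625585]), np.float64(0.39031518494113016)) [0.43083186 0.24991449 0.06      ] [0.42831201 0.25392727 0.06      ]
far mid (array([0.58659107, 0.29583448, 0.14531099]), np.float64(0.15752271345064628))
far end (array([0.58157221, 0.33957573, 0.14298451]), np.float64(0.20071721444350032))
near mid (array([0.43227214, 0.29567988, 0.12187143]), np.float64(0.24434292553604564))
near end (array([0.43272877, 0.34068385, 0.12082119]), np.float64(0.4655907659204672))
scope t [438.0, 247.4, 471.0, 275.9] 0.61
scope s [358.6, 167.9, 370.3, 229.0] 0.54
scope s [237.7, 328.3, 249.8, 368.4] 0.53
scope_stand t [412.2, 244.9, 477.8, 301.5] 0.91
scope_stand t [478.2, 300.2, 554.9, 354.3] 0.69
scope_stand s [339.1, 188.4, 381.4, 240.0] 0.91
scope_stand s [388.4, 171.3, 422.9, 216.1] 0.77
```

jog_arm([
  [32,-41,20],
  [64,-82,20],
  [96,-124,20],
  [128,-165,20],
  [160,-206,20],
  [193,-248,20],
  [225,-290,20],
  [257,-331,20],
  [289,-372,20],
  [321,-414,20],
  [353,-456,20],
  [386,-498,20],
], turn=[-6,-12,-18,-24,-30,-36,-42,-48,-54,-60,-65,-65], grip=55, grip_force=30)

```text
clock: 2.9
position: [0.5132, 0.1948, 0.2517]
ee_rot: [0.674, 0.739, 0.0, 0.0]
ft_force: [0.7, 1.1, 0.4]
grip_width: 0.643
```

jog_arm([
  [27,-35,0],
  [54,-70,0],
  [80,-104,-10],
  [80,-104,-30],
  [80,-104,-50],
  [80,-104,-50],
], turn=[0,0,0,0,0,0])

```text
clock: 3.4
position: [0.5917, 0.0895, 0.1978]
ee_rot: [0.675, 0.738, -0.002, -0.001]
ft_force: [-1.1, 0.7, -0.6]
grip_width: 0.643
```

Run:
```python
from h import *
t=manip.camera('top'); s=manip.camera('side')
print(manip.get_obs()['position'])
a=cv2.resize(t['frame'][170:290,190:350],(400,300)); b=cv2.resize(s['frame'][180:330,200:400],(400,300))
cv2.imwrite('pics/c1.png',np.hstack([a,b])[:,:,::-1])
```

```text
[0.59285053 0.09134784 0.20177487]
```

View pics/c1.png

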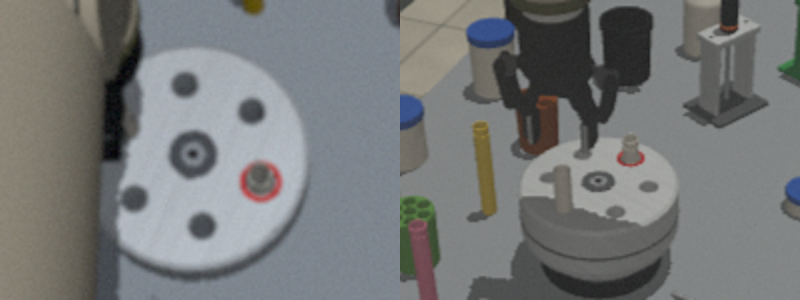

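The fingers straddle the long sleeve (crop 563,165), so I'll descend, grip, and lift a little.

jog_arm([
  [0.6,0,-25],
  [0.6,0,-50],
  [0.6,0,-70],
  [0.6,0,-70],
  [0.6,0,-70],
], turn=[0,0,0,0,0])

```text
clock: 3.92
position: [0.5935, 0.0922, 0.1329]
ee_rot: [0.673, 0.739, 0.0, -0.0]
ft_force: [0.3, 0.6, 1.0]
grip_width: 0.64
```

jog_arm([
  [0,0,0],
  [0,0,0],
  [0,0,0],
  [0,0,0],
  [0,0,0],
  [0,0,0],
], turn=[0,0,0,0,0,0], grip=10)

```text
clock: 4.42
position: [0.5941, 0.0925, 0.1348]
ee_rot: [0.673, 0.739, 0.001, -0.0]
ft_force: [-3.1, 0.1, 9.2]
grip_width: 0.225
```

jog_arm([
  [0,0,12],
  [0,0,30],
  [0,0,55],
  [0,0,80],
  [0,0,110],
  [0,0,140],
  [0,0,160],
  [0,0,160],
], turn=[0,0,0,0,0,0,0,0])

```text
clock: 5.08
position: [0.5958, 0.0924, 0.3012]
ee_rot: [0.673, 0.739, 0.005, 0.002]
ft_force: [0.1, 0.2, -0.5]
grip_width: 0.227
```

Run:
```python
from h import *
s=manip.camera('side'); o=manip.get_obs(); print(o['position'],o['ft_force'],o['grip_width'])
p=o['position']
print(proj(s,p), proj(s,[p[0],p[1],p[2]+.0187]))
cv2.imwrite('pics/c2.png',cv2.resize(s['frame'][130:330,180:400],(660,600))[:,:,::-1])
```

```text
[0.59517641 0.09232587 0.29847819] [-0.22783323 -0.70681596 -0.43503983] 0.2279515343468625
[276.90936905 215.86432256] [276.43250042 208.24429199]
```

View pics/c2.png

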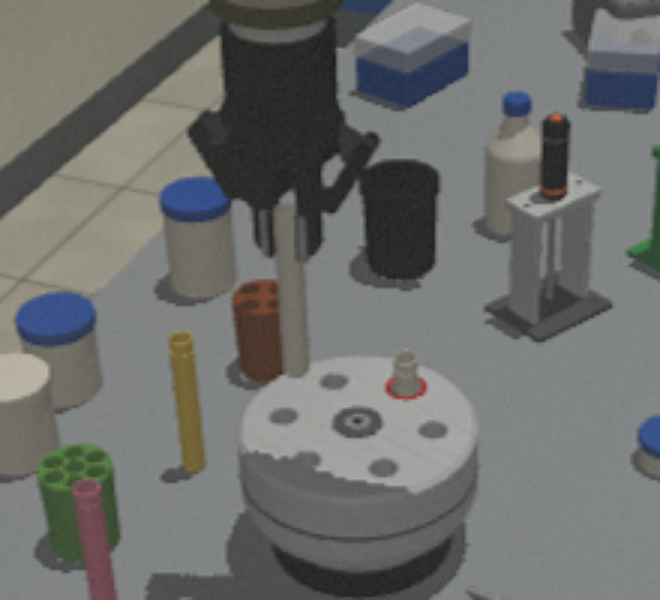

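jog_arm([
  [-1,30,0],
  [-2,70,0],
  [-3,110,0],
  [-3,140,0],
  [-3,158,0],
  [-3,158,-10],
  [-3,158,-20],
  [-3,158,-30],
  [-3,158,-30],
], turn=[0,0,0,0,0,0,0,0,0])

```text
clock: 5.88
position: [0.5917, 0.2479, 0.2657]
ee_rot: [0.674, 0.738, 0.002, 0.001]
ft_force: [-0.2, -0.7, -1.1]
grip_width: 0.221
```

Run:
```python
from h import *
s=manip.camera('side'); o=manip.get_obs(); print(o['position'],o['ft_force'],o['grip_width'])
p=o['position']
f=s['frame'].copy(); 
q=[proj(s,[p[0],p[1],p[2]-.102]),proj(s,p),proj(s,[.592,.2505,.06])]; print(np.round(q,1))
a=cv2.resize(f[180:400,160:380],(600,600),interpolation=cv2.INTER_CUBIC)
for x in q: cv2.circle(a,tuple(((x-[160,180]+.5)*600/220).astype(int)),3,(255,0,0),-1)
cv2.imwrite('pics/c3.png',a[:,:,::-1])
```

```text
[0.59191103 0.24821001 0.26702483] [ 0.48569218 -0.38164462 -0.76290981] 0.22446639555604128
[[249.3 310. ]
 [245.  269.9]
 [252.8 347.9]]
```

View pics/c3.png

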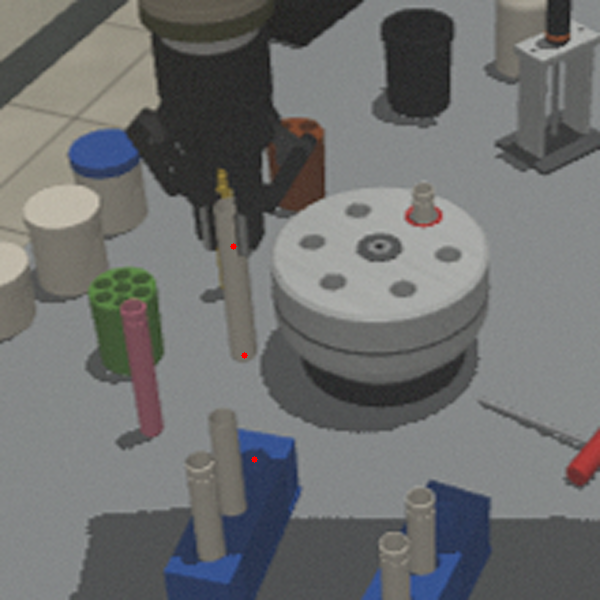

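The sleeve foot matches its prediction at crop (244,355), and the free well is at (255,460). I'll lower it in.

jog_arm([
  [0,2.3,0],
  [0,2.3,-30],
  [0,2.3,-60],
  [0,2.3,-85],
  [0,2.3,-95],
  [0,2.3,-105],
  [0,2.3,-115],
  [0,2.3,-128],
  [0,2.3,-141],
  [0,2.3,-150],
  [0,2.3,-152],
  [0,2.3,-152],
], turn=[0,0,0,0,0,0,0,0,0,0,0,0])

```text
clock: 6.93
position: [0.5916, 0.2504, 0.1143]
ee_rot: [0.674, 0.739, 0.002, 0.001]
ft_force: [-0.0, -0.2, -0.9]
grip_width: 0.225
```

jog_arm([
  [0,0,-1.5],
  [0,0,-2],
  [0,0,-2],
], turn=[0,0,0])

```text
clock: 7.18
position: [0.5919, 0.2505, 0.1127]
ee_rot: [0.674, 0.739, 0.002, 0.001]
ft_force: [-0.2, 0.3, -0.1]
grip_width: 0.222
```

jog_arm([
  [0,0,0],
  [0,0,0],
  [0,0,0],
  [0,0,20],
  [0,0,50],
  [0,0,90],
  [0,0,120],
  [0,0,120],
], turn=[0,0,0,0,0,0,0,0], grip=42)

```text
clock: 7.85
position: [0.5945, 0.2512, 0.2403]
ee_rot: [0.674, 0.738, 0.007, 0.003]
ft_force: [1.6, -0.2, 1.0]
grip_width: 0.495
```

jog_arm([
  [-6,-40,0],
  [-12,-80,0],
  [-18,-120,0],
  [-24,-160,0],
  [-30,-200,0],
  [-34,-240,0],
  [-38,-274,0],
  [-38,-274,-20],
  [-38,-274,-50],
  [-38,-274,-50],
], turn=[0,0,0,0,0,0,0,0,0,0])

```text
clock: 8.68
position: [0.554, -0.0232, 0.1859]
ee_rot: [0.675, 0.738, 0.005, 0.001]
ft_force: [-2.3, 0.4, -1.6]
grip_width: 0.492
```

Run:
```python
from h import *
t=manip.camera('top');s=manip.camera('side'); o=manip.get_obs(); print(o['position'],o['ft_force'],o['grip_width'],o['clock'])
for l in('long_c','short_c'):
    for c in(t,s):
        print(l,[(np.round(d['at'],1).tolist(),round(d['confidence'],2)) for d in manip.pinpoint(c,l)])
print([proj(c,[.592,.2505,.01]).round(1) for c in(t,s)],[proj(c,[.592,.2505,.148]).round(1) for c in(t,s)])
a=cv2.resize(t['frame'][190:290,100:300],(400,300)); b=cv2.resize(s['frame'][200:400,180:380],(400,300))
cv2.imwrite('pics/c4.png',np.hstack([a,b])[:,:,::-1])
```

```text
[ 0.55602536 -0.02249119  0.1901558 ] [ 0.69360454 -0.21152049  0.95099713] 0.491811819690549 8.7833
long_c [([208.1, 178.5], 0.8), ([153.1, 228.4], 0.74), ([139.2, 231.6], 0.54), ([347.0, 344.7], 0.54), ([181.1, 229.3], 0.53)]
long_c [([215.8, 337.3], 0.96), ([238.9, 396.1], 0.87), ([251.7, 379.9], 0.86), ([241.3, 286.6], 0.85), ([250.9, 365.5], 0.6)]
short_c [([125.9, 293.3], 0.7), ([452.8, 200.5], 0.43)]
short_c [([303.6, 417.4], 0.82), ([315.9, 401.8], 0.65), ([249.6, 382.0], 0.42)]
[array([176. , 228.1]), array([254.6, 364.3])] [array([158.6, 211.8]), array([249.4, 317. ])]
```

View pics/c4.png

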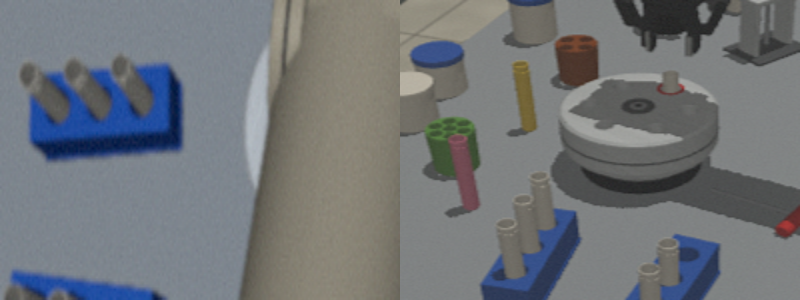

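Three equal tops at crop (507,228), (523,203) and (541,180) show that long_c is seated. The fingers are centred over short_c (670,72).

jog_arm([
  [0,0,-20],
  [0,0,-40],
  [0,0,-58],
  [0,0,-67],
  [0,0,-67],
  [0,0,-67],
], turn=[0,0,0,0,0,0])

```text
clock: 9.48
position: [0.5577, -0.0223, 0.1256]
ee_rot: [0.674, 0.739, 0.008, 0.004]
ft_force: [1.2, 0.2, 0.0]
grip_width: 0.491
```

jog_arm([
  [0,0,0],
  [0,0,0],
  [0,0,0],
  [0,0,0],
  [0,0,0],
  [0,0,0],
], turn=[0,0,0,0,0,0], grip=10)

```text
clock: 9.98
position: [0.5575, -0.0225, 0.1271]
ee_rot: [0.674, 0.739, 0.008, 0.003]
ft_force: [-7.1, -0.5, 10.2]
grip_width: 0.218
```

jog_arm([
  [0,0,12],
  [0,0,30],
  [0,0,55],
  [0,0,80],
  [0,0,110],
  [0,0,140],
  [0,0,160],
  [0,0,160],
  [0,0,160],
], turn=[0,0,0,0,0,0,0,0,0])

```text
clock: 10.73
position: [0.5582, -0.0226, 0.2889]
ee_rot: [0.674, 0.739, 0.009, 0.004]
ft_force: [1.0, -0.3, -0.9]
grip_width: 0.223
```

jog_arm([
  [-10,25,0],
  [-26,58,0],
  [-42,92,0],
  [-58,126,0],
  [-75,160,0],
  [-92,195,0],
  [-108,230,0],
  [-120,258,0],
  [-127,273,-10],
  [-127,273,-25],
  [-127,273,-35],
  [-127,273,-35],
], turn=[0,0,0,0,0,0,0,0,0,0,0,0])

```text
clock: 11.73
position: [0.4302, 0.2493, 0.2511]
ee_rot: [0.674, 0.739, 0.007, 0.004]
ft_force: [-0.2, -1.2, -0.6]
grip_width: 0.221
```

Run:
```python
from h import *
s=manip.camera('side'); o=manip.get_obs(); print(o['position'],o['ee_rot'],o['ft_force'],o['grip_width'])
p=o['position']
q=[proj(s,[p[0],p[1],p[2]-.094]),proj(s,p),proj(s,[.4315,.2505,.06])]; print(np.round(q,1))
a=cv2.resize(s['frame'][230:430,220:420],(600,600),interpolation=cv2.INTER_CUBIC)
for x in q: cv2.circle(a,tuple(((x-[220,230]+.5)*3).astype(int)),3,(255,0,0),-1)
cv2.imwrite('pics/c5.png',a[:,:,::-1])
```

```text
[0.43085484 0.24924949 0.25258698] [0.67450122 0.73821897 0.00793761 0.00422425] [ 0.20350829 -0.3354932  -0.00592017] 0.21593434822100582
[[323.2 332.4]
 [322.9 295.1]
 [323.  368.2]]
```

View pics/c5.png

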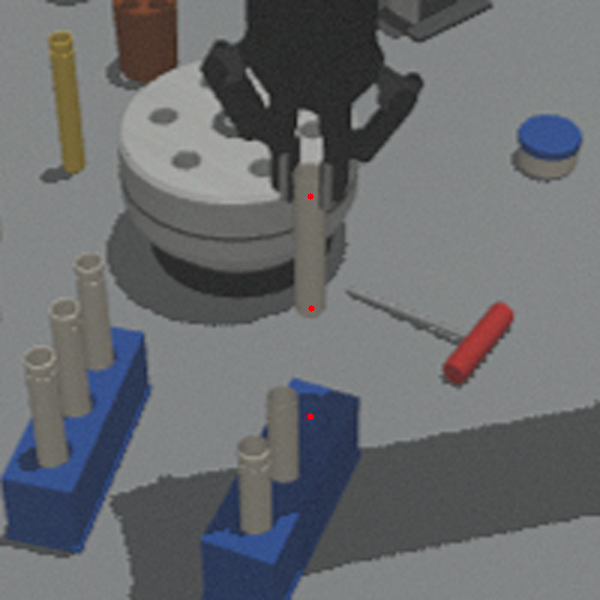

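jog_arm([
  [0,1.6,0],
  [0,1.6,-30],
  [0,1.6,-60],
  [0,1.6,-80],
  [0,1.6,-90],
  [0,1.6,-100],
  [0,1.6,-110],
  [0,1.6,-122],
  [0,1.6,-134],
  [0,1.6,-142],
  [0,1.6,-145],
  [0,1.6,-145],
], turn=[0,0,0,0,0,0,0,0,0,0,0,0])

```text
clock: 12.78
position: [0.4309, 0.2508, 0.1074]
ee_rot: [0.675, 0.738, 0.008, 0.004]
ft_force: [-0.0, -0.3, -0.2]
grip_width: 0.225
```

jog_arm([
  [0,0,-1],
  [0,0,-2.5],
  [0,0,-2.5],
], turn=[0,0,0])

```text
clock: 13.03
position: [0.4311, 0.251, 0.1053]
ee_rot: [0.675, 0.738, 0.008, 0.004]
ft_force: [-0.4, -0.8, 0.3]
grip_width: 0.224
```

jog_arm([
  [0,0,0],
  [0,0,0],
  [0,0,0],
  [0,0,20],
  [0,0,50],
  [0,0,90],
  [0,0,130],
  [20,-30,160],
  [50,-70,170],
  [75,-105,170],
  [100,-140,170],
  [100,-140,170],
], turn=[0,0,0,0,0,0,0,0,0,0,0,0], grip=42)

```text
clock: 14.03
position: [0.5336, 0.1051, 0.2761]
ee_rot: [0.677, 0.736, 0.008, 0.006]
ft_force: [0.3, -0.7, 0.4]
grip_width: 0.494
```

Run:
```python
from h import *
t=manip.camera('top');s=manip.camera('side'); o=manip.get_obs(); print(o['position'],o['ee_rot'],o['clock'])
def cr(i,x,y,w,h): return cv2.resize(i[y:y+h,x:x+w],(400,300),interpolation=cv2.INTER_CUBIC)
a=np.vstack([np.hstack([cr(t['frame'],405,225,80,60),cr(s['frame'],330,160,80,60)]),np.hstack([cr(t['frame'],90,200,160,120),cr(s['frame'],215,305,160,120)])])
cv2.imwrite('pics/c6.png',a[:,:,::-1])
for l in('scope_stand','scope'):
  for c in(t,s): print(l,[(np.round(d['at'],1).tolist(),round(d['confidence'],2)) for d in manip.pinpoint(c,l)])
```

```text
[0.53272571 0.10689595 0.27546976] [0.67687645 0.73603673 0.00795764 0.00498736] 14.1333
scope_stand [([439.8, 274.7], 0.8), ([505.7, 325.9], 0.79), ([124.7, 294.1], 0.69)]
scope_stand [([362.0, 231.3], 0.92), ([409.0, 213.4], 0.89)]
scope [([437.4, 271.3], 0.78)]
scope [([363.2, 229.2], 0.61)]
```

View pics/c6.png

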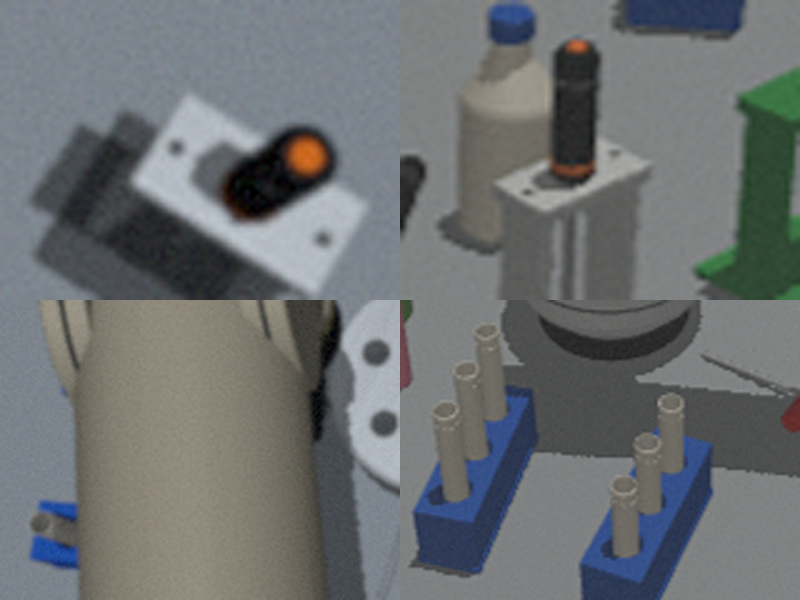

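Crop: both racks now hold three sleeves each, so short_c is seated. The scope's top button is at (308,155) and (577,46). The stand's plate screws are at (177,147)/(322,239) in the top view and (528,190)/(615,153) in the side view.

Run:
```python
from h import *
t=manip.camera('top');s=manip.camera('side')
P=lambda x,y:np.array([405+.2*x-.4,225+.2*y-.4]); Q=lambda x,y:np.array([330+.2*(x-400)-.4,160+.2*y-.4])
print('btn',tri([t,s],[P(308,155),Q(577,46)]),ray(t,P(308,155),.21),ray(s,Q(577,46),.21))
print('hole',tri([t,s],[P(249.5,193),Q(571.5,171.5)]),ray(t,P(249.5,193),.13),ray(s,Q(571.5,171.5),.13))
for a,b in(((177,147),(528,190)),((322,239),(615,153))): print(tri([t,s],[P(*a),Q(*b)]))
```

```text
btn (array([ 0.53500172, -0.34746733,  0.21134385]), np.float64(0.28834823240691776)) [ 0.53492342 -0.34789814  0.21      ] [ 0.53661918 -0.35011022  0.21      ]
hole (array([ 0.53470442, -0.34656555,  0.13212131]), np.float64(0.37021791680308525)) [ 0.5345934  -0.34719286  0.13      ] [ 0.53689706 -0.35024645  0.13      ]
(array([ 0.55119561, -0.31719511,  0.13241074]), np.float64(0.35383547744839916))
(array([ 0.51801409, -0.37560956,  0.13239943]), np.float64(0.23721334071717592))
```

jog_arm([
  [0,-38,0],
  [0,-78,0],
  [0,-118,0],
  [0,-158,0],
  [0,-198,0],
  [0,-238,0],
  [0,-278,0],
  [0,-318,0],
  [0,-358,0],
  [1,-398,0],
  [2,-435,0],
  [2,-454,0],
], turn=[0,0,0,0,0,0,0,0,0,0,0,0], grip=60)

```text
clock: 15.43
position: [0.5316, -0.3454, 0.275]
ee_rot: [0.675, 0.738, 0.007, 0.004]
ft_force: [0.2, -0.0, -0.1]
grip_width: 0.703
```

jog_arm([
  [0,0,0],
  [0,0,0],
  [0,0,0],
], turn=[0,0,0])

```text
clock: 15.68
position: [0.5321, -0.344, 0.2748]
ee_rot: [0.674, 0.739, 0.008, 0.004]
ft_force: [-0.1, 0.2, -0.1]
grip_width: 0.702
```

jog_arm([
  [3,-3.5,0],
  [3,-3.5,-25],
  [3,-3.5,-55],
  [3,-3.5,-85],
  [3,-3.5,-110],
  [3,-3.5,-121],
  [3,-3.5,-121],
  [3,-3.5,-121],
], turn=[0,0,0,0,0,0,0,0])

```text
clock: 16.35
position: [0.5359, -0.3468, 0.1547]
ee_rot: [0.674, 0.739, 0.008, 0.004]
ft_force: [-0.4, 0.2, 0.5]
grip_width: 0.706
```

Run:
```python
from h import *
s=manip.camera('side'); o=manip.get_obs(); print(o['position'],o['ee_rot'],o['ft_force'])
print(proj(s,o['position']),proj(s,[.535,-.3475,.13]))
cv2.imwrite('pics/c7.png',cv2.resize(s['frame'][130:250,300:460],(640,480),interpolation=cv2.INTER_CUBIC)[:,:,::-1])
```

```text
[ 0.53611918 -0.34744769  0.15558067] [0.67373917 0.73890844 0.0080844  0.00494886] [ 0.33303559 -1.06896844 -0.03654482]
[364.18368202 186.50854448] [364.24348841 194.45458954]
```

View pics/c7.png

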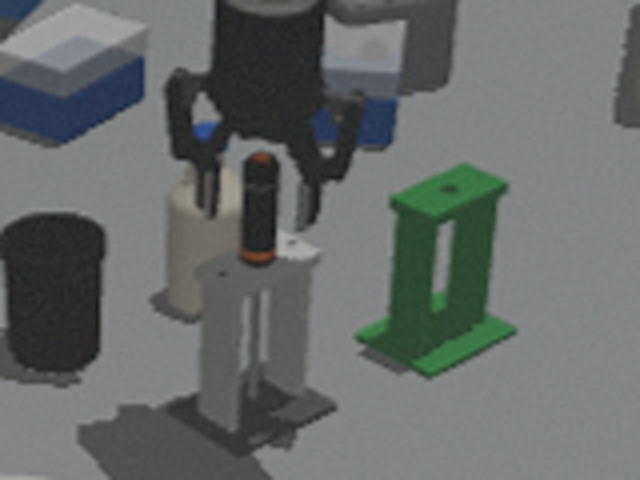

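The metal stand's scope handle (258,205) is centred between the fingers, so I'll grip it.

jog_arm([
  [0,0,0],
  [0,0,0],
  [0,0,0],
  [0,0,0],
  [0,0,0],
  [0,0,0],
  [0,0,0],
], turn=[0,0,0,0,0,0,0], grip=15, grip_force=50)

```text
clock: 16.98
position: [0.5362, -0.348, 0.1571]
ee_rot: [0.674, 0.739, 0.008, 0.006]
ft_force: [-3.0, 1.6, 8.4]
grip_width: 0.292
```

jog_arm([
  [0,0,10],
  [0,0,25],
  [0,0,45],
  [0,0,65],
  [0,0,85],
  [0,0,105],
  [0,0,130],
  [0,0,160],
  [0,0,175],
  [0,0,175],
  [0,0,175],
], turn=[0,0,0,0,0,0,0,0,0,0,0])

```text
clock: 17.9
position: [0.5363, -0.3483, 0.3331]
ee_rot: [0.674, 0.739, 0.009, 0.006]
ft_force: [-0.4, -0.3, -2.0]
grip_width: 0.29
```

jog_arm([
  [1,20,0],
  [3,55,0],
  [5,90,0],
  [7,125,0],
  [9,160,0],
  [12,195,0],
  [14,230,0],
  [16,262,0],
  [18,290,0],
  [20,312,0],
  [20,325,0],
  [20,325,0],
], turn=[0,0,0,0,0,0,0,0,0,0,0,0])

```text
clock: 18.9
position: [0.5559, -0.0192, 0.3316]
ee_rot: [0.672, 0.741, 0.008, 0.005]
ft_force: [0.4, -0.3, -0.9]
grip_width: 0.295
```

jog_arm([
  [0,0,-10],
  [0,0,-25],
  [0,0,-35],
  [0,0,-35],
  [0,0,-35],
], turn=[0,0,0,0,0])

```text
clock: 19.32
position: [0.5553, -0.0201, 0.2958]
ee_rot: [0.672, 0.74, 0.007, 0.005]
ft_force: [-0.0, 0.1, -0.8]
grip_width: 0.295
```

Run:
```python
from h import *
from scipy.spatial.transform import Rotation as R
t=manip.camera('top');s=manip.camera('side'); o=manip.get_obs(); print(o['position'],o['ee_rot'],o['ft_force'],o['clock'])
p=o['position']; ax=R.from_quat(o['ee_rot']).as_matrix()[:,2]; print('toolz',ax.round(4))
tip=p+ax*.147
cs=[(s,.118),(t,.118)]
for l in('scope_tip','scope_shaft','marked_mouth','scope'):
  for n,c in(('t',t),('s',s)): print(l,n,[(np.round(d['at'],1).tolist(),round(d['confidence'],2)) for d in manip.pinpoint(c,l)][:3])
q=dict(tip=tip,shaft=tip-ax*.07,mouth=[.5562,-.0228,.118]); 
for k,v in q.items(): print(k,np.round(v,4),proj(t,v).round(1),proj(s,v).round(1))
a=cv2.resize(s['frame'][180:280,260:360],(600,600),interpolation=cv2.INTER_CUBIC)
cv2.imwrite('pics/c8.png',a[:,:,::-1]); save(s,'s8'); save(t,'t8')
```

```text
[ 0.55598378 -0.01975156  0.29700237] [0.67219355 0.74031041 0.00815417 0.00546255] [ 0.11297709 -0.19427206 -0.57496798] 19.4167
toolz [ 0.0191  0.0047 -0.9998]
scope_tip t []
scope_tip s [([317.9, 246.8], 0.91)]
scope_shaft t [([163.6, 297.9], 0.64), ([439.3, 272.9], 0.41)]
scope_shaft s [([311.0, 223.9], 0.66)]
marked_mouth t [([361.4, 176.0], 0.32), ([349.1, 343.4], 0.28)]
marked_mouth s [([315.8, 255.7], 0.64), ([311.9, 405.2], 0.57)]
scope t []
scope s [([312.9, 250.0], 0.82), ([353.8, 201.8], 0.58), ([321.8, 370.0], 0.44)]
tip [ 0.5588 -0.0191  0.15  ] [291.4 237.4] [313.7 248.6]
shaft [ 0.5575 -0.0194  0.22  ] [290.  229.8] [313.8 224. ]
mouth [ 0.5562 -0.0228  0.118 ] [293.8 242.2] [315.4 258.8]
```

View pics/c8.png

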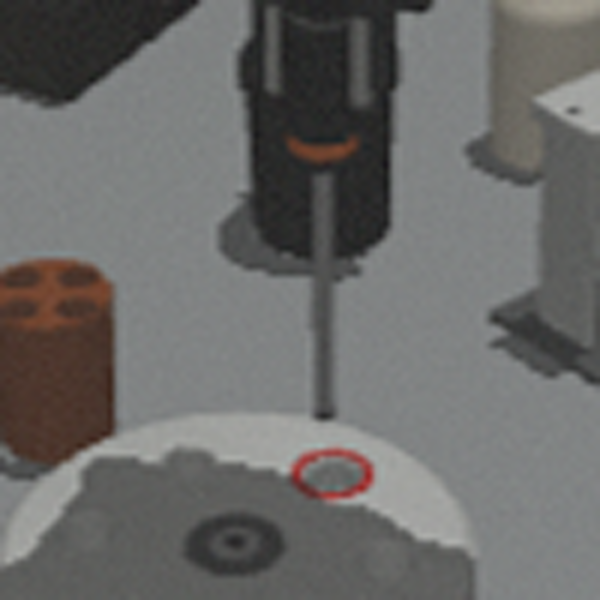

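The tip shows at crop (324,417) and the ring centre at (333,474). Both match the model within about 0.5 px. I'll fit the shaft line to see whether the scope really tilts with the tool.

Run:
```python
from h import *
s=manip.camera('side'); o=manip.get_obs()
g=cv2.cvtColor(s['frame'],cv2.COLOR_RGB2GRAY).astype(float)
tip=np.array([.5588,-.0191,.150])
for nm,d in(('vert',np.array([0,0,1.])),('tilt',np.array([-.0191,-.0047,.9998]))):
    a,b=proj(s,tip+d*.005),proj(s,tip+d*.075); print(nm,'dx/dy',(b[0]-a[0])/(b[1]-a[1]))
# edges: shaft vs background by gradient
R=[]
for y in range(226,247):
    r=g[y,304:324]; gr=np.diff(r)
    i,j=gr.argmin(),gr.argmax(); R.append((y,i,j))
    
print([tuple(map(int,x)) for x in R])
# ring red centroid
f=s['frame'].astype(int); m=(f[:,:,0]>f[:,:,1]+60)&(f[:,:,0]>f[:,:,2]+60); m[:245]=0;m[275:]=0;m[:,:300]=0;m[:,335:]=0
ys,xs=np.nonzero(m); e=cv2.fitEllipse(np.c_[xs,ys].astype(np.float32)); print('ring',e)
for y in(230,236,242): print(g[y,306:322].astype(int))
```

```text
vert dx/dy 0.01931569493898396
tilt dx/dy -0.0044600111137362165
[(226, 7, 12), (227, 7, 10), (228, 7, 10), (229, 7, 10), (230, 7, 10), (231, 7, 10), (232, 7, 10), (233, 7, 10), (234, 7, 10), (235, 7, 10), (236, 7, 10), (237, 7, 10), (238, 7, 10), (239, 7, 10), (240, 7, 10), (241, 7, 10), (242, 7, 10), (243, 7, 10), (244, 7, 10), (245, 7, 10), (246, 7, 10)]
ring ((315.0172424316406, 258.51068115234375), (7.307281970977783, 12.412517547607422), 89.4920425415039)
[129 131 132 130 130 121  91  76  78 112 133 129 131 130 127 130]
[131 133 131 131 132 122  94  76  76 117 133 130 129 127 131 131]
[132 129 128 131 132 121  91  80  77 115 131 130 130 128 131 128]
```

jog_arm([
  [-2.2,-3.6,0],
  [-2.2,-3.6,-8],
  [-2.2,-3.6,-15],
  [-2.2,-3.6,-18],
  [-2.2,-3.6,-18],
  [-2.2,-3.6,-18],
  [-2.2,-3.6,-18],
], turn=[0,0,0,0,0,0,0])

```text
clock: 20.45
position: [0.5538, -0.0227, 0.2788]
ee_rot: [0.672, 0.741, 0.008, 0.005]
ft_force: [0.1, -0.6, -2.2]
grip_width: 0.291
```

Run:
```python
from h import *
from scipy.spatial.transform import Rotation as R
s=manip.camera('side'); o=manip.get_obs(); p=o['position']; ax=R.from_quat(o['ee_rot']).as_matrix()[:,2]; tip=p+ax*.147
print(p,ax.round(4),tip.round(4),proj(s,tip).round(1),proj(s,[.5562,-.0228,.118]).round(1),o['clock'])
g=cv2.cvtColor(s['frame'],cv2.COLOR_RGB2GRAY).astype(int)
print(g[244:264,306:326])
```

```text
[ 0.55381252 -0.0226989   0.27888703] [ 0.019   0.0049 -0.9998] [ 0.5566 -0.022   0.1319] [315.1 254.3] [315.4 258.8] 20.5
[[132 129 130 129 130 131 133 110  83  78  95 122 130 130 131 130 130 130
  130 132]
 [130 130 131 129 130 131 131 110  84  83  93 122 132 130 131 133 128 130
  130 128]
 [132 128 128 130 130 132 133 107  83  79  93 120 131 129 131 131 133 129
  131 129]
 [128 128 127 132 131 130 133 108  85  79  93 124 131 130 129 131 129 132
  132 129]
 [133 127 125 131 129 131 131 107  83  78  93 121 133 128 128 130 127 129
  131 132]
 [158 157 153 145 148 141 137 110  86  79  96 122 133 128 130 129 127 131
  130 131]
 [162 165 166 160 161 161 161 125  85  82  91 122 128 131 130 130 130 128
  129 132]
 [161 162 163 165 163 165 165 129  87  78 102 146 160 143 131 125 132 130
  130 130]
 [161 160 161 164 162 164 166 129  87  79 105 150 163 163 157 149 131 128
  128 130]
 [165 161 164 163 165 163 166 129  84  78 104 150 165 163 162 160 159 154
  143 133]
 [163 164 164 163 168 167 170 128  68  63  81 147 171 164 164 164 163 163
  161 152]
 [165 164 165 167 147 128 118  87  58  58  68  98 108 131 159 166 161 161
  165 163]
 [168 168 170 138  94  90  96 139 126 125 126 118  99  89 100 148 166 163
  161 162]
 [111 109 127 106  99 125 131 118 107 113 110 110 123 120 101  98 147 169
  161 161]
 [ 92  90  87  65 119 118 107 101  99 103 103 101 100 109  99  80 146 168
  164 163]
 [ 94  95  74  60 101 102  98 100  99 105 101  99  95 106  97  79 145 163
  164 164]
 [ 96  96  80  60  67  86 100 101 104 105 103 100  94  95  91  95 150 165
  164 164]
 [ 97  94  97  80  62  64  86  99 104 107 113 104  90  87  79 137 163 164
  162 162]
 [ 96  98  97  94  85  72  63  64  69  70  71  76 102 149 162 168 169 166
  163 160]
 [ 94  93  97  98  94  93  93  91  85  80  87  90  98 109 114 110 110 150
  167 165]]
```

Tip and ring centre both sit at column 315.0 in the side view, so I'll lower slowly.

jog_arm([
  [-0.2,-0.7,0],
  [-0.2,-0.7,-6],
  [-0.2,-0.7,-14],
  [-0.2,-0.7,-22],
  [-0.2,-0.7,-30],
  [-0.2,-0.7,-38],
  [-0.2,-0.7,-46],
  [-0.2,-0.7,-54],
  [-0.2,-0.7,-60],
  [-0.2,-0.7,-64],
  [-0.2,-0.7,-66],
  [-0.2,-0.7,-66],
], turn=[0,0,0,0,0,0,0,0,0,0,0,0])

```text
clock: 21.5
position: [0.5535, -0.0234, 0.2125]
ee_rot: [0.672, 0.741, 0.008, 0.005]
ft_force: [0.7, 0.3, -1.6]
grip_width: 0.287
```

jog_arm([
  [0,0,-5],
  [0,0,-11],
  [0,0,-15],
  [0,0,-17.5],
  [0,0,-17.5],
  [0,0,-17.5],
  [0,0,-17.5],
  [0,0,-17.5],
], turn=[0,0,0,0,0,0,0,0])

```text
clock: 22.17
position: [0.5537, -0.0234, 0.1953]
ee_rot: [0.672, 0.741, 0.008, 0.005]
ft_force: [0.3, 0.7, -2.1]
grip_width: 0.29
```

Run:
```python
from h import *
from scipy.spatial.transform import Rotation as R
s=manip.camera('side'); o=manip.get_obs(); p=o['position']; ax=R.from_quat(o['ee_rot']).as_matrix()[:,2]; tip=p+ax*.147
print(p,ax.round(4),tip.round(4),o['ft_force'],o['torque'],np.abs(o['joint_velocities']).max(),o['clock'])
m=p+ax*(p[2]-.118); print('axis at mouth',m, proj(s,m),proj(s,[.5562,-.0228,.118])); h=p+ax*.027; print('handle bottom',h,proj(s,h))
cv2.imwrite('pics/c9.png',cv2.resize(s['frame'][200:300,260:380],(720,600),interpolation=cv2.INTER_CUBIC)[:,:,::-1])
```

```text
[ 0.55365183 -0.02340811  0.19524759] [ 0.019   0.0048 -0.9998] [ 0.5564 -0.0227  0.0483] [ 0.11428653  0.07748083 -0.62435333] [-0.0343121   0.04539287 -0.03603201] 0.0009504310960517908 22.2167
axis at mouth [ 0.55511805 -0.02303754  0.11801481] [315.8771392  258.82839036] [315.42828251 258.79487823]
handle bottom [ 0.55416431 -0.02327859  0.16825277] [316.00038053 241.7989572 ]
```

View pics/c9.png

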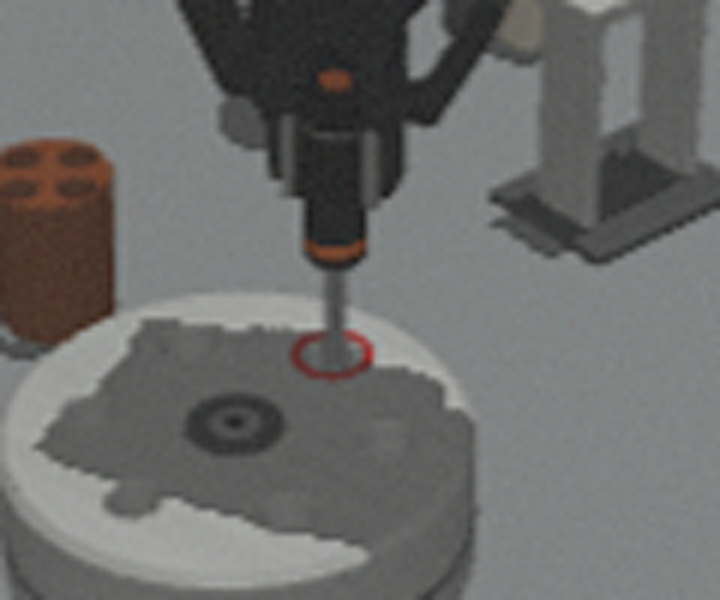

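The shaft stands in the red ring (crop 335,352) with no contact force, the arm is at rest, and the handle underside is at the expected height. Handing in.

```bash
python3 -c "
from workcell import manip
print(manip.hand_in())"
```

```text
the job is handed in; nothing more can be done
None
```

The job is done and handed in at about 22 s of robot time. Both sleeves are put away, and the scope is held in the marked cavity with its lens about 15 mm above the floor.

- **Sleeves:** long_c was in the cavity across from the red ring and went into the free well of the far rack, which holds the long sleeves. short_c was in the marked cavity and went into the free well of the near rack. The later pictures show three sleeves of matching height in each rack.
- **Scope:** it came from the metal stand, and the green look-alike was left alone. At hand-in the model put the lens at z ≈ 48 mm, so about 15 mm above the floor. That puts it within about 1 mm of the bore axis, with camera calibration good to about 2 mm. Wrist force was below 1 N and the arm was at rest.
- **Tilt:** the tool, and so the scope, leans about 1.1° in x. I couldn't correct this, because turns are only possible about the vertical. It shifts the shaft about 1.3 mm over its depth in the bore, where the clearance is 7 mm.
- **Not checked:** the arm blocked the top camera during the final insertion, so centring was checked only from the side view and the arm's own pose.

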